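Bed the stepping stones of a model garden

ROBOT

A 7-joint arm with a two-finger parallel gripper is mounted at the origin on the work surface. World frame = base frame: x ahead of the robot, y to its left, z up, the work surface at z = 0. Lengths are in m, angles in rad, forces in N, time in s.
With the tool pointing down it reaches from about 0.4 to 0.85 m from the base axis. Payload 10.4 kg.
Tool frame: the origin (TCP) lies between the finger pads; the fingertips stand 22 mm ahead of it and the grasp point (between the pads) lies 3 mm ahead of it; z points along the fingers, y is the line along which they close (so a half turn about z gives the same grasp; the last joint's range is limited). The gripper opens to 85 mm and grips with 20 to 120 N. Pads are 22 mm wide; open, the fingers measure 114 mm over their backs; the gripper's body (76 mm by 85 mm) begins 54 mm behind the grasp point. The pads swing forward as they close: fully open they stand 13 mm farther back than shut.
Start: joints at [1.29, 0.332, -0.065, 1.46, 0.022, 1.35, -0.088], TCP at [0.159, -0.604, 0.253] pointing down, gripper open.
Joint ranges: [-2.6, 2.6], [-0.5, 2.12], [-1.47, 1.34], [0.16, 2.42], [-1.27, 4.41], [0.06, 2.06], [-2.6, 2.6]. Speed limits (rad/s): [2.22, 2.22, 2.79, 2.79, 3.14, 3.14, 3.14].

INTERFACE

Orientations are given as a unit quaternion [x, y, z, w].
In Python, from workcell import manip, camera, ticket, boxes_of, outline_of gives the robot as it stands.
- The arm moves only by the tool carry_out, never from a script. Its argument "deltas" is a list of rows, each a list of 5 numbers: the shift along the tool's x, y, z as a fraction of full scale, then the turn about the tool's z as a fraction of full scale, then the opening, from -1 (shut) to 1 (fully open), so that 0 is half open. In form: [[tx, ty, tz, spin, gripper], ...]. A call has 1 to 20 rows; each row is the pose to reach, as a shift and turn from the pose commanded when the call began, along the tool's axes at that moment; what a row does not reach only later rows make up. Full scale, the value 1, is 150 mm for a shift and 30 degrees for a turn. A row lasts 1/8 s, in which the tool goes at most 62.5 mm and 10.7 degrees, less where a joint would pass 70% of its speed; a pose out of reach is approached as far as the arm can. A call with a number of a shift or a turn outside -1 to 1 is refused whole. A call with a gripper value outside its range is refused whole. The fingers move at their own pace and stop on an object; "force" is the grip in N (left out, the last holds). Time passes only in rows, so rows that repeat a pose let the fingers close. It gives the time, the measured TCP pose, the force, the opening and the grip force at its end, in the units of the state.
- manip.get_obs(): the state, without advancing time (a new reading comes with each control period).
- camera(name): name is "scene" or "top" or "wrist"; returns a dict with "img" (480x640x3 uint8, red, green, blue), "depth" (480x640 float32, m along the optical axis (not along the pixel's ray), 0 where there is no reading), "vertical_fov" (degrees; the focal length in pixels is half the picture's height over the tangent of half this angle, whatever the lens; pixels are square), "cx", "cy" (the principal point, pixels), "R" (3x3) and "t" (3): a world point X has camera coordinates R X + t. Camera axes: x right, y down, z forward; pixel columns grow to the right and rows downward; lengths in m; the calibration is good to about 2 mm. A picture is of the moment at which its call begins.
- ticket.hand_in(): hands the job in; it is judged then, once.
Trained networks look in a picture, given as the dict that the camera call returned (one of the last four; its "shot" number tells which), for a name from the list of things; names that differ only in an ending like _2 or _b are one class to them, and where a whole thing is asked for, a point or a joint stands for the part that bears it (a point fixed in the world has none). Each returns a list of dicts, best first, with "conf" (0 to 1); they miss things now and then, are a little off and sometimes report something else, mostly with a low value. They report only what shows in the picture. A call takes as long as a camera call.
- boxes_of(query, picture): "position" ([x, y, z] in m, in world coordinates, good to about 4 mm: the middle of the surface that is visible of it).
- outline_of(query, picture): "region" (480x640 bool, what is visible of it).
The state is a dict: "clock": time; "joint_pos": joint angles; "joint_velocities": joint speeds; "tau": joint torques, N m; "position": TCP position; "ee_rot": TCP orientation; "ft_force": force on the tool from outside, world axes, zero at the start; "torque": the same for the moment, N m; "grip_width": opening from 0.0 (shut) to 1.0 (fully open); "grasp_force": force on a finger pad.
Only numpy, scipy, OpenCV 4.12 (cv2) and the standard library are available. Lean on these libraries where they do the work, as an engineer would, in place of code of your own. Each camera call takes 0.05 s, during which the arm holds its last target. There are 200 camera calls.

TASK

The stepping stones of the model garden still stand proud of their putty. With the gripper shut, run the fingertips lightly along the path from the gate to the cottage, pressing every stone down level with the ground in turn, starting at the gate; then take the fingers away. Only touch and press: do not pull a stone up or press hard, and leave the cart and the two paint bottles where they stand.

Things in the scene. Friction and masses are not known exactly. Their poses are not given: they have to be found in the camera images.
- board: the diorama baseboard, screwed to the bench: 340 x 230 mm, its flat cork ground 20 mm above the bench, solid to the touch (light pressure, well under 40 N, is wanted). Origin under its centre at bench level, z up; its x runs along the stepping-stone path from the picket gate (-x end) towards the cottage (+x end). It can stand at any yaw. A loose cart, a 16 mm hedge, small shrubs and a 14 mm high well stand 45 mm or more to either side of its centre line
- ground (a point): the centre of the board's ground surface (the level the stones must reach)
- gate (a point): the picket gate: middle between two 26 mm high posts, at the level of their tops (26 mm above the ground), about 54 mm outside the centre of stone 1 along the board; the fence is 18 mm high
- cottage (a point): the model cottage beyond the last stone: point on its ridge, 42 mm above the ground (chimney 48 mm); its front wall is about 49 mm beyond the centre of stone 5 along the board
- stone1_top (a point): stepping stone 1, nearest the gate: round grey stone 40 mm across with a shallow domed top (the dome falls 5.5 mm from crown to rim, so the rim lies 1 mm below the ground at joint value 0), in a narrow dark ring of putty; this point is the crown of the dome and goes down with the stone. Neighbouring stones are 46 mm apart along the board's x, give or take 2 mm, and wander up to 10 mm to either side of its centre line
- stone1 (a joint): how far stone 1 has been pushed down into its bed of stiff putty (m): at 0 its crown stands 4.5 mm proud of the ground, at 0.0045 the crown is level with it; starts at 0 to 0.0008, stays where it is left, about 3 N moves it; the ground is solid round it and stops the fingertips there; negative would be pulled out
- stone2_top (a point): stepping stone 2, the second from the gate: round grey stone 40 mm across with a shallow domed top (the dome falls 5.5 mm from crown to rim, so the rim lies 1 mm below the ground at joint value 0), in a narrow dark ring of putty; this point is the crown of the dome and goes down with the stone. Neighbouring stones are 46 mm apart along the board's x, give or take 2 mm, and wander up to 10 mm to either side of its centre line
- stone2 (a joint): how far stone 2 has been pushed down into its bed of stiff putty (m): at 0 its crown stands 4.5 mm proud of the ground, at 0.0045 the crown is level with it; starts at 0 to 0.0008, stays where it is left, about 3 N moves it; the ground is solid round it and stops the fingertips there; negative would be pulled out
- stone3_top (a point): stepping stone 3, the third from the gate: round grey stone 40 mm across with a shallow domed top (the dome falls 5.5 mm from crown to rim, so the rim lies 1 mm below the ground at joint value 0), in a narrow dark ring of putty; this point is the crown of the dome and goes down with the stone. Neighbouring stones are 46 mm apart along the board's x, give or take 2 mm, and wander up to 10 mm to either side of its centre line
- stone3 (a joint): how far stone 3 has been pushed down into its bed of stiff putty (m): at 0 its crown stands 4.5 mm proud of the ground, at 0.0045 the crown is level with it; starts at 0 to 0.0008, stays where it is left, about 3 N moves it; the ground is solid round it and stops the fingertips there; negative would be pulled out
- stone4_top (a point): stepping stone 4, the fourth from the gate: round grey stone 40 mm across with a shallow domed top (the dome falls 5.5 mm from crown to rim, so the rim lies 1 mm below the ground at joint value 0), in a narrow dark ring of putty; this point is the crown of the dome and goes down with the stone. Neighbouring stones are 46 mm apart along the board's x, give or take 2 mm, and wander up to 10 mm to either side of its centre line
- stone4 (a joint): how far stone 4 has been pushed down into its bed of stiff putty (m): at 0 its crown stands 4.5 mm proud of the ground, at 0.0045 the crown is level with it; starts at 0 to 0.0008, stays where it is left, about 3 N moves it; the ground is solid round it and stops the fingertips there; negative would be pulled out
- stone5_top (a point): stepping stone 5, nearest the cottage: round grey stone 40 mm across with a shallow domed top (the dome falls 5.5 mm from crown to rim, so the rim lies 1 mm below the ground at joint value 0), in a narrow dark ring of putty; this point is the crown of the dome and goes down with the stone. Neighbouring stones are 46 mm apart along the board's x, give or take 2 mm, and wander up to 10 mm to either side of its centre line
- stone5 (a joint): how far stone 5 has been pushed down into its bed of stiff putty (m): at 0 its crown stands 4.5 mm proud of the ground, at 0.0045 the crown is level with it; starts at 0 to 0.0008, stays where it is left, about 3 N moves it; the ground is solid round it and stops the fingertips there; negative would be pulled out
- cart_center (a point): loose model farm cart on the board beside the path, 40 x 28 x 20 mm, its centre (10 mm up); 30 g
- pot_center (a point): loose paint pot on the bench, 32 mm across, 45 mm high, its centre half-way up
- dropper_center (a point): loose dropper bottle of paint on the bench, 26 mm across, 72 mm high, its centre half-way up

How it is judged:
By the outcome, as a careful person would: the job done as asked, in the order asked, and still so for the second after the job is handed in, with the robot touching nothing.
It also fails if it takes over 42 s, if anything falls off the work surface, if the arm or the gripper's body presses on something with over 40 N, if the wrist force passes 120 N, or if a joint passes its speed limit or range.

## Working session

There is one attempt and no reset: what is moved stays moved. The work goes in short steps, Python scripts to look and compute and a tool call to move; the robot and the scene stay as the last step left them, time stands still between calls to the robot, and variables do not carry over. Pictures are saved under pics/ and viewed, at most 10 in all, crops included, and the job is handed in when it is done.

Besides the shell and the picture viewer there is one more tool, called after "Emit:" as name(argument=value, ...) on one line, values as JSON. carry_out: Moves the arm, as the interface text tells. Its arguments: {"type":"object","properties":{"deltas":{"type":"array","items":{"type":"array","items":{"type":"number"}}},"force":{"type":"number"}},"required":["deltas"]}

```bash
mkdir -p pics; cat > h.py <<'E'
import numpy as np, cv2
from workcell import manip, camera, ticket, boxes_of, outline_of
def f(p): return 240/np.tan(np.radians(p["vertical_fov"])/2)
def cloud(p):
    v,u=np.mgrid[:480,:640]; d=p["depth"]
    c=np.stack([(u-p["cx"])/f(p)*d,(v-p["cy"])/f(p)*d,d],-1)
    return (c-p["t"])@p["R"]
def save(p,n): cv2.imwrite("pics/"+n,p["img"][...,::-1])
E
python3 - <<'E'
from h import *
np.set_printoptions(precision=4,suppress=True)
o=manip.get_obs(); print({k:o[k] for k in("clock","position","ee_rot","ft_force","joint_pos")})
p=camera("top"); save(p,"top.png"); X=cloud(p)
s=camera("scene"); 
cv2.imwrite("pics/scene.png",s["img"][...,::-1])
for q in ["board","gate","cottage"]+["stone%d_top"%i for i in range(1,6)]+["cart_center","pot_center","dropper_center"]:
    for n,c in(("top",p),("scene",s)):
        print(q,n,[(np.round(b["position"],4),round(b["conf"],2)) for b in boxes_of(q,c)[:6]])
E
```

```text
{'clock': 0.0, 'position': array([ 0.1592, -0.604 ,  0.2525]), 'ee_rot': array([ 0.9917,  0.1286, -0.0001, -0.0007]), 'ft_force': array([-0.2632, -0.5529, -0.5012]), 'joint_pos': array([ 1.2904,  0.3329, -0.0647,  1.461 ,  0.0216,  1.3499, -0.0885])}
board top [(array([ 0.5582, -0.0152,  0.0193]), 0.81)]
board scene [(array([ 0.6004, -0.0143,  0.0188]), 0.9)]
gate top [(array([ 0.5582, -0.0149,  0.0195]), 0.78)]
gate scene [(array([ 0.5964, -0.015 ,  0.0189]), 0.79)]
cottage top [(array([ 0.5531, -0.0121,  0.0214]), 0.61)]
cottage scene [(array([ 0.6013, -0.0175,  0.0223]), 0.72)]
stone1_top top [(array([ 0.6621, -0.0318,  0.0237]), 0.74), (array([ 0.5952, -0.0904,  0.0301]), 0.5)]
stone1_top scene [(array([ 0.6703, -0.0338,  0.0176]), 0.65)]
stone2_top top [(array([ 0.6172, -0.0247,  0.0195]), 0.65)]
stone2_top scene [(array([ 0.6193, -0.0287,  0.0222]), 0.57)]
stone3_top top [(array([ 0.5687, -0.0155,  0.0238]), 0.46)]
stone3_top scene [(array([ 0.5729, -0.0163,  0.0254]), 0.68), (array([ 0.6015, -0.017 ,  0.0237]), 0.63)]
stone4_top top [(array([ 0.5262, -0.0231,  0.0231]), 0.51), (array([ 0.4823, -0.0061,  0.0236]), 0.19)]
stone4_top scene [(array([ 0.5271, -0.0232,  0.0259]), 0.77)]
stone5_top top [(array([0.478 , 0.0007, 0.0255]), 0.58), (array([ 0.5591, -0.014 ,  0.0211]), 0.38)]
stone5_top scene [(array([ 0.4808, -0.0089,  0.0218]), 0.71)]
cart_center top [(array([ 0.5947, -0.0903,  0.0308]), 0.52)]
cart_center scene []
pot_center top [(array([0.5012, 0.3045, 0.0466]), 0.62)]
pot_center scene [(array([0.5113, 0.3057, 0.0374]), 0.77), (array([ 0.6173, -0.0312,  0.0216]), 0.53)]
dropper_center top [(array([ 0.555 , -0.0145,  0.0201]), 0.56), (array([ 0.4349, -0.3246,  0.0466]), 0.5)]
dropper_center scene [(array([ 0.4465, -0.3299,  0.0389]), 0.92), (array([ 0.5981, -0.0932,  0.0303]), 0.66), (array([ 0.6181, -0.0288,  0.024 ]), 0.61)]
```

View pics/top.png

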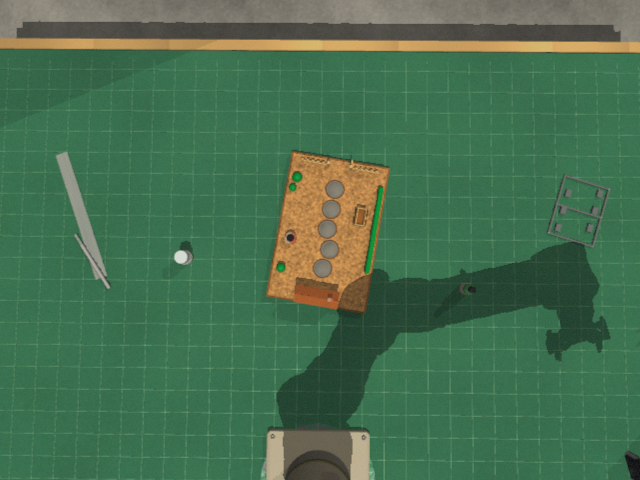

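View pics/scene.png

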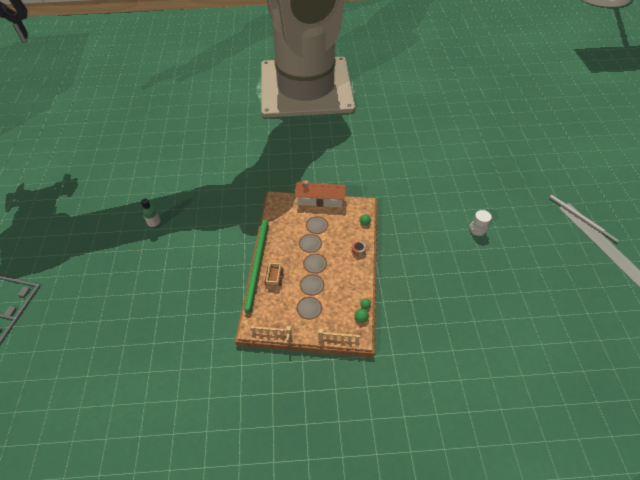

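The top view shows the gate at the far end (about 335,165 px), the cottage near the robot (318,293), and the five stones at (335,189), (331,209), (327,229), (329,249) and (322,268). The cart is at (361,215). The scene view agrees. Next I'll measure the stone centres from their outlines.

```bash
python3 - <<'E'
from h import *
from scipy.spatial.transform import Rotation as Ro
np.set_printoptions(precision=4,suppress=True)
def ray(p,u,v,z):
    d=p["R"].T@np.array([(u-p["cx"])/f(p),(v-p["cy"])/f(p),1]); c=-p["R"].T@p["t"]
    return c+d*(z-c[2])/d[2]
for n in("top","scene"):
    p=camera(n); X=cloud(p)
    hsv=cv2.cvtColor(p["img"],cv2.COLOR_RGB2HSV)
    board=(X[...,0]>.44)&(X[...,0]<.70)&(abs(X[...,1]+.015)<.06)
    m=((hsv[...,1]<80)&board).astype(np.uint8)
    m=cv2.morphologyEx(m,cv2.MORPH_OPEN,np.ones((3,3)))
    k,l,st,ce=cv2.connectedComponentsWithStats(m)
    for i in range(1,k):
        if st[i,4]>80: print(n,"seg",ce[i],st[i,2:],ray(p,*ce[i],.0215)[:2])
    for i in range(1,6):
        for b in outline_of("stone%d_top"%i,p)[:1]:
            r=b["region"]; v,u=np.nonzero(r); print(n,i,round(b["conf"],2),r.sum(),u.mean(),v.mean(),ray(p,u.mean(),v.mean(),.0215)[:2], np.median(X[r][:,2]))
    g=(X[...,0]>.45)&(X[...,0]<.7)&(X[...,1]>.02)&(X[...,1]<.03)
    print(n,"ground z",np.median(X[g][:,2]))
    up=(X[...,2]>.012)&(X[...,2]<.028)&(X[...,0]>.3)&(X[...,0]<.8)&(abs(X[...,1])<.2)&(hsv[...,0]<30)
    rc=cv2.minAreaRect(X[up][:,:2].astype(np.float32)*1000); print("board",rc)
print(Ro.from_quat(manip.get_obs()["ee_rot"]).as_matrix())
E
```

```text
top seg [334.5    188.9872] [ 18  17 234] [ 0.6639 -0.0338]
top seg [330.9103 208.812 ] [ 17  17 234] [ 0.6179 -0.0259]
top seg [326.9481 228.658 ] [ 17  17 231] [ 0.5721 -0.0173]
top seg [329.1102 248.9873] [ 17  17 236] [ 0.5256 -0.0226]
top seg [322.0208 267.9708] [ 17  17 240] [ 0.4821 -0.0069]
top 1 0.69 175 334.62285714285713 189.48 [ 0.6627 -0.0341] 0.023253627503341232
top 2 0.73 142 331.8943661971831 209.04225352112675 [ 0.6174 -0.0282] 0.023030066009223804
top 3 0.51 162 327.14814814814815 228.46296296296296 [ 0.5726 -0.0177] 0.023173897816458768
top 4 0.49 132 329.81060606060606 249.7348484848485 [ 0.5239 -0.0242] 0.023463149803372253
top 5 0.56 144 322.2361111111111 268.27777777777777 [ 0.4815 -0.0074] 0.02349229927386172
top ground z 0.020724386734828387
board ((566.7099609375, -20.153854370117188), (229.77700805664062, 340.9226379394531), 80.57051086425781)
scene seg [316.5469 224.6735] [ 20  16 245] [ 0.4817 -0.0086]
scene seg [310.0649 242.9809] [ 21  17 262] [ 0.5252 -0.0241]
scene seg [314.7965 263.0281] [ 21  17 285] [ 0.5717 -0.0184]
scene seg [311.5265 284.4361] [ 22  18 321] [ 0.6171 -0.0275]
scene seg [308.8864 307.5706] [ 23  20 361] [ 0.663  -0.0351]
scene 1 0.56 279 308.7168458781362 307.76344086021504 [ 0.6634 -0.0354] 0.02139247994840476
scene 2 0.65 206 311.3592233009709 284.3980582524272 [ 0.617  -0.0278] 0.021509147107195717
scene 3 0.48 209 314.9282296650718 263.0574162679426 [ 0.5718 -0.0182] 0.021469732853779077
scene 5 0.66 216 311.6712962962963 284.4953703703704 [ 0.6172 -0.0272] 0.02139874974822919
scene ground z 0.019079086116287638
board ((563.848876953125, -21.265289306640625), (230.35557556152344, 343.6835021972656), 80.60832214355469)
[[ 0.967   0.2549 -0.    ]
 [ 0.2549 -0.967  -0.0001]
 [-0.      0.0001 -1.    ]]
```

Emit:
carry_out(deltas=[[0.4,-0.27,0,0.3,-1],[0.8,-0.56,0,0.493,-1],[0.85,-0.57,0,0.493,-1],[0.85,-0.57,0,0.493,-1],[0.85,-0.57,0,0.493,-1]], force=30)

```text
clock: 2.42
position: [0.26, -0.4899, 0.2534]
ee_rot: [1.0, -0.001, -0.0, 0.0]
ft_force: [-0.5, -0.5, -0.5]
grip_width: 0.001
grasp_force: 0.0
```

Emit:
carry_out(deltas=[[0.3,-0.34,0,0,-1],[0.6,-0.68,0,0,-1],[0.9,-1,0,0,-1],[0.9,-1,0,0,-1]])

```text
clock: 2.92
position: [0.3981, -0.3369, 0.2534]
ee_rot: [1.0, 0.002, 0.0, -0.0]
ft_force: [-0.4, -1.1, 0.5]
grip_width: -0.0
grasp_force: 0.0
```

Emit:
carry_out(deltas=[[0.3,-0.34,0,0,-1],[0.6,-0.68,0,0,-1],[0.9,-1,0,0,-1],[0.9,-1,0,0,-1]])

```text
clock: 3.42
position: [0.5328, -0.187, 0.253]
ee_rot: [1.0, 0.002, 0.0, -0.001]
ft_force: [0.0, -0.9, -0.4]
grip_width: -0.0
grasp_force: 0.0
```

Emit:
carry_out(deltas=[[0.3,-0.34,0.2,0,-1],[0.6,-0.68,0.5,0,-1],[0.89,-1,0.9,0,-1],[0.89,-1,0.9,0,-1],[0.89,-1,0.9,0,-1]])

```text
clock: 4.05
position: [0.6636, -0.0382, 0.1136]
ee_rot: [1.0, 0.001, -0.003, -0.001]
ft_force: [-0.5, -1.3, 0.7]
grip_width: -0.004
grasp_force: 0.0
```

```bash
python3 - <<'E'
from h import *
o=manip.get_obs(); print({k:o[k] for k in("clock","position","ee_rot","ft_force","joint_pos")})
p=camera("wrist"); save(p,"w1.png"); X=cloud(p)
hsv=cv2.cvtColor(p["img"],cv2.COLOR_RGB2HSV)
E
```

```text
{'clock': 4.05, 'position': array([ 0.66355977, -0.03817432,  0.11356801]), 'ee_rot': array([ 9.99994124e-01,  8.40878743e-04, -3.23650787e-03, -7.55414262e-04]), 'ft_force': array([-0.46218674, -1.27299825,  0.71417603]), 'joint_pos': array([ 0.32456736,  0.56924094, -0.4650124 ,  1.47544798,  0.26389674,
        1.16604601, -1.75195265])}
```

View pics/w1.png

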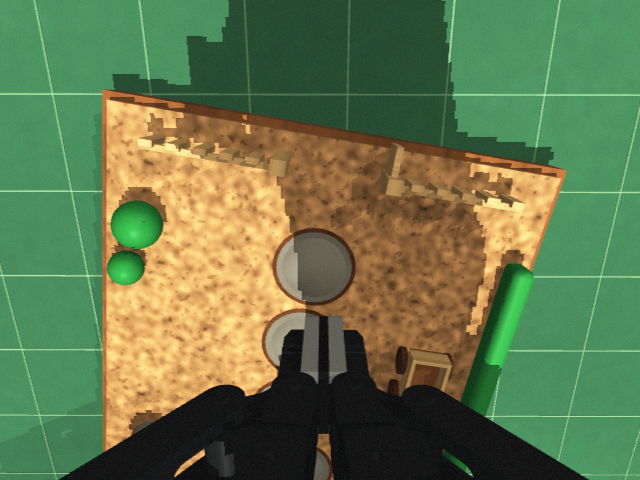

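The wrist view shows stone 1 at about (314,266) px, clear of the fingers, with the gate behind it and the cart at (427,370). I'll cross-check its position.

```bash
python3 - <<'E'
from h import *
np.set_printoptions(precision=4,suppress=True)
p=camera("wrist"); X=cloud(p)
hsv=cv2.cvtColor(p["img"],cv2.COLOR_RGB2HSV)
m=((hsv[...,1]<70)&(hsv[...,2]>50)&(X[...,2]>.01)&(X[...,2]<.035)).astype(np.uint8)
m=cv2.morphologyEx(m,cv2.MORPH_OPEN,np.ones((5,5)));m=cv2.morphologyEx(m,cv2.MORPH_CLOSE,np.ones((9,9)))
k,l,st,ce=cv2.connectedComponentsWithStats(m)
for i in range(1,k):
    if st[i,4]>800:
        q=X[l==i]; (c,r)=cv2.minEnclosingCircle(q[:,:2].astype(np.float32)*1000); print(ce[i],st[i],q.mean(0),c,r,np.percentile(q[:,2],[5,50,98]))
g=(X[...,0]>.6)&(X[...,0]<.7)&(X[...,1]>.0)&(X[...,1]<.03); print(np.median(X[g][:,2]))
E
```

```text
[309.0571 266.3409] [ 273  233   73   68 3922] [ 0.6627 -0.033   0.0231] (694.0588989257812, -37.16783142089844) 52.77772903442383 [0.0199 0.0219 0.025 ]
[280.2388 333.5083] [ 262  312   43   53 1202] [ 0.6217 -0.0162  0.0221] (673.5362548828125, -26.237957000732422) 74.60169982910156 [0.0199 0.0212 0.0238]
0.020352353105554957
```

Emit:
carry_out(deltas=[[0,-0.03,0.2,0,-1],[0,-0.03,0.38,0,-1],[0,-0.03,0.38,0,-1],[0,-0.03,0.38,0,-1],[0,-0.03,0.38,0,-1],[0,-0.03,0.38,0,-1]])

```text
clock: 4.9
position: [0.665, -0.035, 0.0624]
ee_rot: [1.0, -0.0, 0.001, 0.0]
ft_force: [0.1, 0.1, 0.1]
grip_width: -0.0
grasp_force: 0.0
```

```bash
python3 - <<'E'
from h import *
for i in range(6):
    camera("wrist"); o=manip.get_obs(); print(o["clock"],o["position"].round(4),o["ft_force"].round(2))
E
```

```text
4.95 [ 0.6649 -0.0349  0.0621] [-0.64  0.17  1.79]
5.0 [ 0.6647 -0.0349  0.0619] [ 0.37 -0.33 -0.8 ]
5.05 [ 0.6646 -0.0348  0.0616] [ 0.35 -0.07 -0.26]
5.1 [ 0.6646 -0.0348  0.0615] [-0.1   0.63 -0.08]
5.15 [ 0.6645 -0.0348  0.0614] [-0.32 -0.02  0.01]
5.2 [ 0.6645 -0.0348  0.0613] [0.57 0.01 0.06]
```

Emit:
carry_out(deltas=[[-0.007,0,0.05,0,-1],[-0.007,0,0.08,0,-1],[-0.007,0,0.095,0,-1],[-0.007,0,0.105,0,-1],[-0.007,0,0.11,0,-1],[-0.007,0,0.115,0,-1],[-0.007,0,0.115,0,-1],[-0.007,0,0.115,0,-1]])

```text
clock: 6.2
position: [0.6635, -0.0348, 0.0441]
ee_rot: [1.0, -0.0, 0.0, 0.0]
ft_force: [-1.4, 0.2, 1.8]
grip_width: -0.001
grasp_force: 0.9
```

```bash
cat > o.py <<'E'
from h import *
for i in range(4):
    camera("wrist"); o=manip.get_obs(); print(o["clock"],o["position"].round(4),o["ft_force"].round(2))
E
python3 o.py
```

```text
6.25 [ 0.6635 -0.0348  0.0441] [-1.4   0.2   1.75]
6.3 [ 0.6635 -0.0348  0.0441] [-1.08  0.22  3.01]
6.35 [ 0.6635 -0.0348  0.0441] [-1.72  0.61  1.76]
6.4 [ 0.6635 -0.0348  0.0441] [-1.04 -0.69  2.37]
```

Emit:
carry_out(deltas=[[0,0,0.007,0,-1],[0,0,0.014,0,-1],[0,0,0.014,0,-1],[0,0,0.014,0,-1]])

```text
clock: 6.9
position: [0.6635, -0.0348, 0.0423]
ee_rot: [1.0, -0.0, 0.0, 0.0]
ft_force: [-2.2, -0.1, 4.7]
grip_width: 0.0
grasp_force: 2.6
```

```bash
python3 o.py
```

```text
6.95 [ 0.6636 -0.0348  0.0423] [-2.34  1.    4.64]
7.0 [ 0.6635 -0.0348  0.0423] [-2.92 -0.36  4.84]
7.05 [ 0.6635 -0.0348  0.0423] [-1.8   0.09  5.38]
7.1 [ 0.6636 -0.0348  0.0423] [-3.23 -1.01  5.17]
```

Emit:
carry_out(deltas=[[0,0,0.003,0,-1],[0,0,0.003,0,-1],[0,0,0.003,0,-1]])

```text
clock: 7.48
position: [0.6636, -0.0348, 0.0422]
ee_rot: [1.0, -0.0, 0.0, 0.0]
ft_force: [-4.3, -0.1, 9.2]
grip_width: 0.001
grasp_force: 4.4
```

```bash
python3 o.py
```

```text
7.525 [ 0.6635 -0.0348  0.0422] [-3.48  0.26  8.02]
7.575 [ 0.6636 -0.0348  0.0422] [-5.03  0.2   8.87]
7.625 [ 0.6636 -0.0348  0.0422] [-4.36 -0.15  8.01]
7.675 [ 0.6635 -0.0348  0.0422] [-3.78 -0.44  8.4 ]
```

Emit:
carry_out(deltas=[[0,0,-0.1,0,-1],[-0.05,-0.01,-0.13,0,-1],[-0.2,-0.03,-0.13,0,-1],[-0.307,-0.052,-0.13,0,-1],[-0.307,-0.052,-0.12,0,-1],[-0.307,-0.052,-0.09,0,-1],[-0.307,-0.052,-0.06,0,-1],[-0.307,-0.052,-0.04,0,-1],[-0.307,-0.052,-0.025,0,-1],[-0.307,-0.052,-0.015,0,-1],[-0.307,-0.052,-0.007,0,-1],[-0.307,-0.052,-0.001,0,-1],[-0.307,-0.052,-0.001,0,-1],[-0.307,-0.052,-0.001,0,-1]])

```text
clock: 9.43
position: [0.6175, -0.027, 0.0422]
ee_rot: [1.0, -0.0, 0.0, 0.0]
ft_force: [-4.2, -0.6, 7.3]
grip_width: -0.001
grasp_force: 3.4
```

```bash
python3 o.py
```

```text
9.475 [ 0.6175 -0.027   0.0422] [-3.53 -0.18  6.45]
9.525 [ 0.6175 -0.027   0.0422] [-3.14 -0.62  7.47]
9.575 [ 0.6175 -0.027   0.0422] [-3.57  0.25  6.76]
9.625 [ 0.6175 -0.027   0.0422] [-3.13  0.03  7.85]
```

Emit:
carry_out(deltas=[[0,0,-0.1,0,-1],[-0.05,-0.01,-0.13,0,-1],[-0.2,-0.03,-0.13,0,-1],[-0.304,-0.06,-0.13,0,-1],[-0.304,-0.06,-0.12,0,-1],[-0.304,-0.06,-0.09,0,-1],[-0.304,-0.06,-0.06,0,-1],[-0.304,-0.06,-0.04,0,-1],[-0.304,-0.06,-0.025,0,-1],[-0.304,-0.06,-0.015,0,-1],[-0.304,-0.06,-0.007,0,-1],[-0.304,-0.06,0,0,-1],[-0.304,-0.06,0,0,-1],[-0.304,-0.06,0,0,-1]])

```text
clock: 11.38
position: [0.5719, -0.018, 0.0422]
ee_rot: [1.0, -0.0, 0.0, 0.0]
ft_force: [-3.1, -0.5, 7.5]
grip_width: -0.0
grasp_force: 3.7
```

Emit:
carry_out(deltas=[[0,0,-0.1,0,-1],[-0.05,0.01,-0.13,0,-1],[-0.2,0.02,-0.13,0,-1],[-0.31,0.037,-0.13,0,-1],[-0.31,0.037,-0.12,0,-1],[-0.31,0.037,-0.09,0,-1],[-0.31,0.037,-0.06,0,-1],[-0.31,0.037,-0.04,0,-1],[-0.31,0.037,-0.025,0,-1],[-0.31,0.037,-0.015,0,-1],[-0.31,0.037,-0.007,0,-1],[-0.31,0.037,0,0,-1],[-0.31,0.037,0,0,-1],[-0.31,0.037,0,0,-1]])

```text
clock: 13.12
position: [0.5254, -0.0234, 0.0421]
ee_rot: [1.0, -0.0, 0.0, 0.0]
ft_force: [-3.6, 0.8, 7.7]
grip_width: 0.001
grasp_force: 4.0
```

Emit:
carry_out(deltas=[[0,0,-0.1,0,-1],[-0.05,-0.02,-0.13,0,-1],[-0.2,-0.06,-0.13,0,-1],[-0.29,-0.104,-0.13,0,-1],[-0.29,-0.104,-0.12,0,-1],[-0.29,-0.104,-0.09,0,-1],[-0.29,-0.104,-0.06,0,-1],[-0.29,-0.104,-0.04,0,-1],[-0.29,-0.104,-0.025,0,-1],[-0.29,-0.104,-0.015,0,-1],[-0.29,-0.104,-0.007,0,-1],[-0.29,-0.104,0,0,-1],[-0.29,-0.104,0,0,-1],[-0.29,-0.104,0,0,-1]])

```text
clock: 14.88
position: [0.4819, -0.008, 0.0421]
ee_rot: [1.0, -0.0, 0.0, 0.0]
ft_force: [-3.1, -0.1, 9.5]
grip_width: -0.003
grasp_force: 4.4
```

```bash
python3 o.py
```

```text
14.925 [ 0.4819 -0.0079  0.0421] [-3.7  -0.08  8.98]
14.975 [ 0.4819 -0.0079  0.0421] [-3.62 -0.63  8.7 ]
15.025 [ 0.4819 -0.0079  0.0421] [-3.49  0.13  8.76]
15.075 [ 0.4819 -0.0079  0.0421] [-2.83  0.29  8.35]
```

Emit:
carry_out(deltas=[[0,0,-0.1,0,-1],[0,0,-0.3,0,-1],[0,0,-0.6,0,-1],[0,0,-0.9,0,-1],[0,0,-1,0,-1],[0,0,-1,0,-1],[0,0,-1,0,-1]])

```text
clock: 15.95
position: [0.4811, -0.008, 0.1904]
ee_rot: [1.0, -0.0, -0.001, -0.0]
ft_force: [-0.3, 0.0, -0.6]
grip_width: -0.0
grasp_force: 0.0
```

```bash
python3 - <<'E'
from h import *
C=[(.6635,-.0345),(.6175,-.0267),(.5719,-.0179),(.5254,-.0234),(.4819,-.0078)]
for n in("top","scene","wrist"):
    p=camera(n); X=cloud(p).reshape(-1,3); save(p,"end_%s.png"%n)
    for c in C:
        d=np.hypot(X[:,0]-c[0],X[:,1]-c[1]); a=X[(d<.006)&(X[:,2]<.04),2]; g=X[(d>.021)&(d<.03)&(X[:,2]<.04),2]
        print(n,c,len(a),np.median(a).round(4) if len(a) else None,np.median(g).round(4) if len(g) else None)
o=manip.get_obs(); print(o["clock"],o["position"])
E
```

```text
top (0.6635, -0.0345) 20 0.0211 0.0207
top (0.6175, -0.0267) 22 0.0206 0.0206
top (0.5719, -0.0179) 20 0.0207 0.0206
top (0.5254, -0.0234) 0 None None
top (0.4819, -0.0078) 0 None None
scene (0.6635, -0.0345) 29 0.0196 0.019
scene (0.6175, -0.0267) 30 0.0198 0.0191
scene (0.5719, -0.0179) 26 0.0199 0.0191
scene (0.5254, -0.0234) 28 0.0194 0.0192
scene (0.4819, -0.0078) 23 0.0195 0.0191
wrist (0.6635, -0.0345) 0 None None
wrist (0.6175, -0.0267) 258 0.0203 0.0201
wrist (0.5719, -0.0179) 299 0.0204 0.0201
wrist (0.5254, -0.0234) 257 0.0205 0.0202
wrist (0.4819, -0.0078) 228 0.0206 0.0202
16.1 [ 0.48120869 -0.00788376  0.190486  ]
```

View pics/end_scene.png

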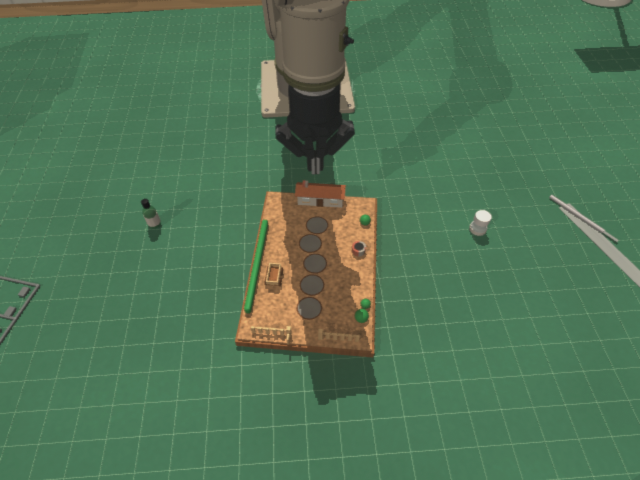

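The final view shows all five stones level with the ground to within about 0.5 mm by depth. The cart (273,275) and both bottles are where they started, and the fingers are clear.

```bash
python3 -c "
from workcell import ticket
print(ticket.hand_in())"
```

```text
the job is handed in; nothing more can be done
None
```

I pressed all five stones down in order from the gate, each ending level with the ground to within about 0.7 mm by camera depth, using about 10 N at most; the fingers are clear, the cart and bottles didn't move, and the job was handed in at about 16 s.

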